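Seat the burr in the pigment mill

ROBOT

A 6-joint arm with a two-finger parallel gripper is mounted at the origin on a cart in front of the work surface, level with it; the furniture and walls round the work are solid. World frame = base frame: x ahead of the robot, y to its left, z up, the work surface at z = 0. Lengths are in mm, angles in rad, forces in N, time in s.
With the tool pointing down it reaches from about 250 to 775 mm from the base axis. Payload 4 kg.
Tool frame: the origin (TCP) lies midway between the tips of the shut fingers; the grasp point (between the pads) lies 19 mm behind it; z points along the fingers, y is the line along which they close (so a half turn about z gives the same grasp; the last joint's range is limited). The gripper opens to 94 mm and grips with 3 to 60 N. Pads are 16 mm wide; open, the fingers measure 119 mm over their backs; the gripper's body (75 mm by 177 mm) begins 78 mm behind the grasp point.
Start: joints at [-1.32, 0.087, 1.371, -0, 1.684, -0.103], TCP at [190.554, -515.955, 205.506] pointing down, gripper open.
Joint ranges: [-3.1, 3.1], [-0.76, 2.03], [0.27, 2.55], [-1.08, 4.22], [0.17, 2.65], [-2.57, 2.57]. Speed limits (rad/s): [2.79, 2.79, 3.14, 3.14, 3.14, 3.14].

INTERFACE

Orientations are given as a 3x3 rotation matrix whose columns are the frame's x, y, z axes.
In Python, from cell import read_state, snapshot, job gives the robot as it stands.
- The arm moves only by the tool play_rows, never from a script. Its argument "plan" is a list that holds one entry, the list of rows, each a list of 7 numbers: the turn, a rotation vector about the tool's x, y, z in units of 10 degrees (1.0 is 10 degrees), then the shift along the tool's x, y, z in units of 25 mm (1.0 is 25 mm), then the opening, from 0 (shut) to 1 (fully open). A call has exactly 10 rows; each row shifts and turns the commanded pose from where the row before left it, along the tool's axes as they then stand; what a row does not reach is not made up. A row lasts 1/8 s, in which the tool goes at most 62.5 mm and 10.7 degrees, less where a joint would pass 70% of its speed; a pose out of reach is approached as far as the arm can. A call is refused whole if a number of a shift passes 1 or a number of a turn 1, either way. A call with a gripper value outside its range is refused whole. The fingers move at their own pace and stop on an object; "force" is the grip in N (left out, the last holds). Time passes only in rows, so rows that do not move let the fingers close, or fill a call up. It gives the time, the measured TCP pose, the force, the opening and the grip force at its end, in the units of the state.
- read_state(): the state, without advancing time (a new reading comes with each control period).
- snapshot(name): name is "scene" or "top" or "wrist"; returns a dict with "image" (480x640x3 uint8, blue, green, red), "vfov" (degrees; the focal length in pixels is half the picture's height over the tangent of half this angle, whatever the lens; pixels are square), "cx", "cy" (the principal point, pixels), "extrinsics" (4x4, takes a point from camera to world coordinates). Camera axes: x right, y down, z forward; pixel columns grow to the right and rows downward; lengths in mm; the calibration is good to about 2 mm. A picture is of the moment at which its call begins. There is no depth.
- job.close_job(): hands the job in; it is judged then, once.
The state is a dict: "time_s": time; "q": joint angles; "joint_vel": joint speeds; "joint_torque": joint torques, N m; "tcp_pos": TCP position; "tool_rot": TCP orientation; "contact_force": force on the tool from outside, world axes, zero at the start; "moment": the same for the moment, N m; "finger_gap": finger opening in mm; "grasp_force": force on a finger pad.
Only numpy, scipy, OpenCV 4.12 (cv2) and the standard library are available. Lean on these libraries where they do the work, as an engineer would, in place of code of your own. Each camera call takes 0.05 s, during which the arm holds its last target. There are 200 camera calls.

TASK

Take the steel burr out of its wooden holder and seat it in the bore of the pigment mill: its square foot must drop into the driver's hidden square socket, so set it down lightly and turn it back and forth under a few newtons until it falls fully home with its flange on the rim. Then turn the burr clockwise (seen from above) until the mill's brass pointer stands over the rib on the housing, and let go. Never force it, turn the pointer by the burr only with the fingers kept off the mill, and leave the other things where they are.

Things in the scene. Friction and masses are not known exactly. Their poses are not given: they have to be found in the camera images.
- burr: Loose steel burr with a wooden bar grip, 92 mm tall, 0.2 to 0.4 kg, upright in the holder. Origin: centre of its underside, z up. Square foot 24 x 24 mm (sides along own x, y) from 0 to 14 mm height; round guide 40 mm wide from 14 to 42 mm, lower edge bevelled 2.5 mm; flange 62 mm wide from 42 to 50 mm; neck 22 mm wide to 58 mm; then the grip.
- burr_grip (a point): Middle of the burr's wooden bar grip, 75 mm above the burr's origin. The bar is 46 mm long along the burr's x, 14 mm thick along its y (squeeze here) and runs from 58 to 92 mm height.
- holder: Fixed square block of light wood, 90 x 90 mm, 38 mm tall, with a square pocket 44 mm wide and 32 mm deep; origin under its centre. The burr's foot stands on the pocket's floor, 6 mm above the table.
- mill: Pigment mill, fixed to the table: round grey plinth 106 mm wide, 12 mm tall, on it a round housing 96 mm wide with a flat rim 64 mm above the table. Origin under its centre, z up through the bore. A round spout on its -x side reaches 63 mm out. Burr seated: burr origin 22 mm above this origin, flange on the rim. Press with 3 to 10 N: more than 45 N between burr and mill damages it.
- mill_bore (a point): Centre of the mill's bore at rim height. Bore 42.5 mm wide: the guide has 1.25 mm play all round. On its floor 28 mm below the rim is the flat driver; a burr whose foot stands on the driver, not in the socket, has its origin 36 mm above the mill's and its flange 14 mm above the rim.
- mill_driver (a point): Centre of the driver's top face, 28 mm below the rim (axes follow the mill, not the socket). In its middle is a square socket 26 x 26 mm, 19 mm deep. The socket's angle about the axis differs each time, is not measured and is hard to see down the bore. The foot fits in four ways, within about 5 degrees.
- mill_rib (a point): Top of the upright rib (6 mm wide) on the outside of the mill's housing, 1.0 rad clockwise from the mill's +x direction, 55 mm from the axis: the mark for the pointer.
- pointer (a joint): Angle (rad) of the brass pointer on the mill's rim and of the driver fixed to it: 0 = along the mill's +x, grows clockwise from above, 1.0 = over the rib; stops at -0.6 and 1.5; starts at 0 to 0.35. Bearing friction of 0.12 N m holds it: a foot rubbing on the driver under a few newtons does not turn it; a foot caught askew in the socket's mouth or seated does (play about 5 degrees each way).
- ink_bottle: Bystander: small dark ink bottle, 35 mm in diameter, 81 mm tall, standing; origin under its centre.
- tube_near: Bystander: crumpled paint tube 49 x 125 x 28 mm, lying; origin under its centre, length along its y.
- masking_tape: Bystander: roll of masking tape lying flat, 96 mm in diameter, 25 mm tall; origin under its centre.

How it is judged (in metres and radians):
On the way, in this order (a step that is already met when the one before it is completed fails the run):
1. the burr is seated in the mill: its foot in the driver's socket, flange on the rim (z of burr in the frame of mill below 0.0245 m and horizontal distance between burr and mill below 0.004 m and angle between burr's own z axis and vertical below 0.06 rad), for 0.2 s.
2. the pointer has been turned to the rib (value of joint pointer between 0.85 and 1.15 rad), for 0.2 s.
At the end, for the whole second after the job is handed in: The burr is at rest, seated in the mill (its origin less than 24.5 mm above the mill's, within 4 mm of the axis, tilted less than 0.06 rad), and the pointer is within 0.15 rad of the rib (joint 0.85 to 1.15) (all of step 1 and all of step 2 and linear speed of burr below 0.01 m/s); the robot touches nothing.
It fails at once if burr and mill pressed together with more than 45 N (contact force between burr and mill above 45 N).
It fails at once if the fingers touch the mill (contact force between the fingers and mill above 1 N).
It fails at once if a bystander moved more than 20 mm (distance of any of ink_bottle, tube_near, masking_tape from where it was at the start of the episode above 0.02 m).
It also fails if it takes over 72 s, if anything falls off the work surface, if the arm or the gripper's body presses on something with over 40 N, if the wrist force passes 120 N, or if a joint passes its speed limit or range.

## Working session

There is one attempt and no reset: what is moved stays moved. The work goes in short steps, Python scripts to look and compute and a tool call to move; the robot and the scene stay as the last step left them, time stands still between calls to the robot, and variables do not carry over. Pictures are saved under pics/ and viewed, at most 10 in all, crops included, and the job is handed in when it is done.

Besides the shell and the picture viewer there is one more tool, called after ">>>" in YAML: its name, and indented under it one key for each argument. play_rows: Moves the arm, as the interface text tells. Its arguments: {"type":"object","properties":{"plan":{"type":"array","items":{"type":"array","items":{"type":"array","items":{"type":"number"}}}},"force":{"type":"number"}},"required":["plan"]}

```bash
ls; mkdir -p pics
python3 - <<'E'
from cell import read_state, snapshot
import cv2,json,numpy as np
s=read_state();print(s)
for n in("scene","top"):
    d=snapshot(n);cv2.imwrite(f"pics/{n}0.png",d["image"])
    np.savez(f"{n}.npz",**{k:v for k,v in d.items()})
    print(n,d["vfov"],d["cx"],d["cy"],np.round(d["extrinsics"],3).tolist())
E
```

```text
pics
{'time_s': 0.0, 'q': array([-1.32009402e+00,  8.79392772e-02,  1.37222942e+00, -1.21130999e-05,
        1.68358518e+00, -1.03135452e-01]), 'joint_vel': array([-0.0001367 ,  0.00161699, -0.0002467 , -0.00016106, -0.00048105,
        0.00114749]), 'joint_torque': array([-2.02458350e-04, -3.40172195e+01, -3.02431297e+01,  7.16592162e-02,
        3.27267358e-02, -1.90378614e-04]), 'tcp_pos': array([ 190.41411096, -515.41210826,  204.32536507]), 'tool_rot': array([[ 9.38050366e-01,  3.46498499e-01, -5.47824822e-04],
       [ 3.46498869e-01, -9.38048060e-01,  2.09067112e-03],
       [ 2.10528394e-04, -2.15097549e-03, -9.99997664e-01]]), 'contact_force': array([ 0.17044771,  0.84194564, -0.29496631]), 'moment': array([ 0.01550759, -0.00213048, -0.00209988]), 'grasp_force': 0.0, 'finger_gap': 93.89427496550333}
scene 51.65322839864998 305.7631714426534 236.71978935497324 [[-0.864, -0.337, 0.374, 97.588], [-0.503, 0.559, -0.659, 709.278], [0.013, -0.757, -0.653, 778.769], [0.0, 0.0, 0.0, 1.0]]
top 49.52333482665951 335.06557193413806 238.60372480395446 [[-0.016, -0.994, 0.109, 323.468], [-1.0, 0.016, 0.006, 4.654], [-0.008, -0.109, -0.994, 1416.695], [0.0, 0.0, 0.0, 1.0]]
```

View pics/scene0.png

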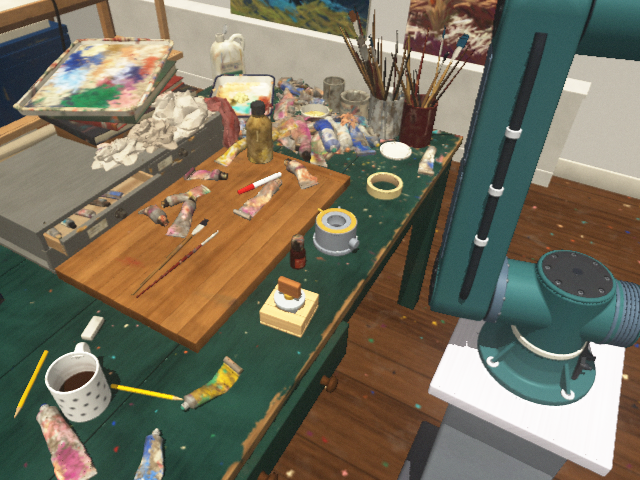

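View pics/top0.png

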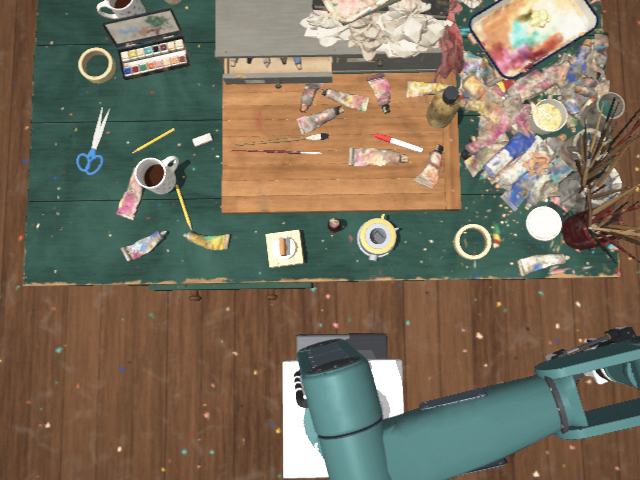

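The scene picture shows the burr in its holder around (290,300) and the mill around (336,230). In the top view the holder is near (285,248) and the mill near (378,236). I'll set up helpers and get rough positions from these.

```bash
cat > h.py <<'E'
import numpy as np,cv2
def K(d):
    f=240/np.tan(np.radians(float(d["vfov"]))/2);return f,float(d["cx"]),float(d["cy"])
def ray(d,u,v,z):
    f,cx,cy=K(d);E=np.array(d["extrinsics"]);r=E[:3,:3]@np.array([(u-cx)/f,(v-cy)/f,1]);o=E[:3,3]
    return (o+r*(z-o[2])/r[2])
def proj(d,p):
    f,cx,cy=K(d);E=np.array(d["extrinsics"]);c=E[:3,:3].T@(np.atleast_2d(p)-E[:3,3]).T
    return np.stack([cx+f*c[0]/c[2],cy+f*c[1]/c[2]],1)
E
python3 - <<'E'
from h import *
t=np.load("top.npz");s=np.load("scene.npz")
print("holder",ray(t,285,248,38),ray(s,290,308,38))
print("grip",ray(t,283,246,92),ray(s,290,283,92))
print("mill",ray(t,378,236,64),ray(s,337,223,64))
print("bottle",ray(t,334,225,40),ray(s,298,252,40),"tape",ray(t,473,241,12))
a=cv2.resize(t["image"][195:280,250:410],None,fx=5,fy=5,interpolation=2)
cv2.imwrite("pics/topc.png",a)
E
```

```text
holder [451.47236384 146.30272346  38.        ] [440.56075827 162.3712042   38.        ]
grip [451.68184365 145.84896032  92.        ] [448.45541891 148.74170855  92.        ]
mill [476.5652713  -99.89092677  64.        ] [469.93437049 -90.66963943  64.        ]
bottle [510.77820506  14.89054234  40.        ] [509.35471935  16.83621511  40.        ] tape [ 464.54771155 -360.74434833   12.        ]
```

View pics/topc.png

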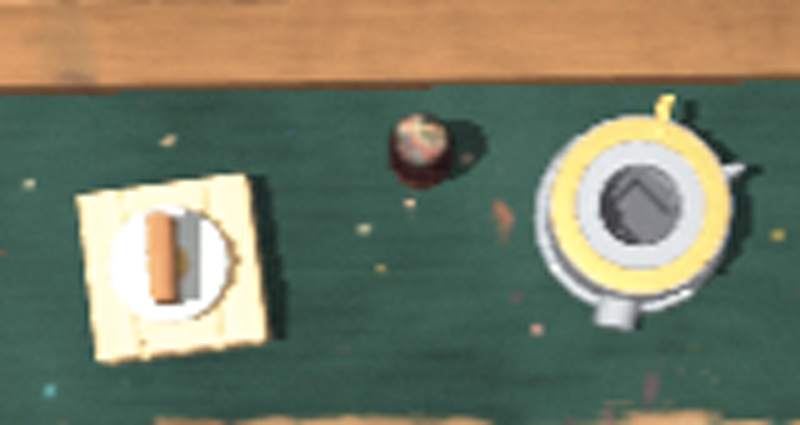

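The crop shows the spout at crop (617,312), the rib at (735,170) and the pointer at (665,105), so the mill's yaw is about -0.23. The grip bar runs from (160,212) to (166,302), a yaw of about +0.07. I'm moving over the burr for a closer look.

>>> play_rows:
  plan:
    - [[0,0,0,0.9,-1,-0.1,1],[0,0,0,0.9,-1,-0.1,1],[0,0,0,0.9,-1,-0.1,1],[0,0,0,0.9,-1,-0.1,1],[0,0,0,0.9,-1,-0.1,1],[0,0,0,0.9,-1,-0.1,1],[0,0,0,0.9,-1,-0.1,1],[0,0,0,0.9,-1,-0.1,1],[0,0,0,0.9,-1,-0.1,1],[0,0,0,0.9,-1,-0.1,1]]

```text
time_s: 1.35
tcp_pos: [315.0, -202.3, 230.1]
tool_rot: [[0.938, 0.346, -0.0], [0.346, -0.938, 0.0], [-0.0, -0.001, -1.0]]
contact_force: [0.9, -0.2, 1.2]
finger_gap: 94.0
grasp_force: 0.0
```

>>> play_rows:
  plan:
    - [[0,0,0,0.9,-1,-0.1,1],[0,0,0,0.9,-1,-0.1,1],[0,0,0,0.9,-1,-0.1,1],[0,0,0,0.9,-1,-0.1,1],[0,0,0,0.9,-1,-0.1,1],[0,0,0,0.9,-1,-0.1,1],[0,0,0,0.9,-1,-0.1,1],[0,0,0,0.9,-1,-0.1,1],[0,0,0.8,0,0,0,1],[0,0,0.8,0,0,0,1]]

```text
time_s: 2.6
tcp_pos: [414.4, 47.1, 249.8]
tool_rot: [[0.997, 0.071, -0.001], [0.071, -0.997, -0.0], [-0.001, -0.0, -1.0]]
contact_force: [-0.1, 0.9, 0.0]
finger_gap: 93.9
grasp_force: 0.0
```

Run:
```python
from cell import read_state, snapshot
import cv2,numpy as np
s=read_state();print(s["time_s"],s["tcp_pos"],s["tool_rot"],s["contact_force"])
d=snapshot("wrist");cv2.imwrite("pics/w1.png",d["image"]);np.savez("w1.npz",**d)
print(d["vfov"],np.round(d["extrinsics"],3).tolist())
```

```text
2.6 [414.35507936  47.07308629 249.84107245] [[ 9.97453346e-01  7.13092851e-02 -1.34467970e-03]
 [ 7.13092386e-02 -9.97454252e-01 -8.25032324e-05]
 [-1.34713973e-03 -1.35949602e-05 -9.99999093e-01]] [-8.46895115e-02  9.24663597e-01  5.04976603e-04]
64.3885275669785 [[0.071, -0.959, -0.275, 494.096], [-0.998, -0.068, -0.019, 52.059], [-0.0, 0.276, -0.961, 428.569], [0.0, 0.0, 0.0, 1.0]]
```

View pics/w1.png

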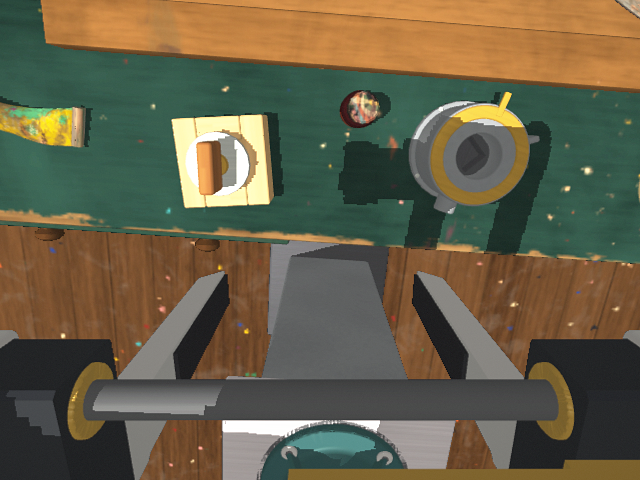

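Holder and burr are near (222,160), the bottle is at (361,108), and the mill rim is centred near (479,155) with the pointer tip at (507,97). I'm zooming in on both.

Run:
```python
import cv2,numpy as np
d=np.load("w1.npz")["image"]
r=lambda a:cv2.resize(a,(400,400),interpolation=cv2.INTER_CUBIC)
a=r(d[110:210,170:270]); b=r(d[80:220,405:545])
cv2.imwrite("pics/w1c.png",np.hstack([a,b]))
```

```text
(no output)
```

View pics/w1c.png

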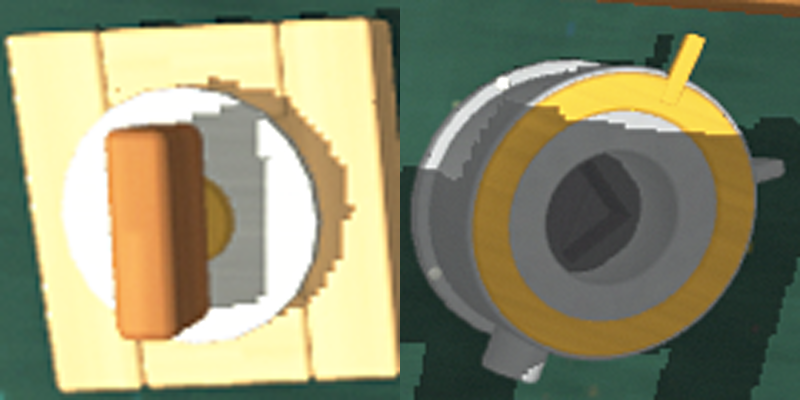

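Run:
```python
from h import *
d=np.load("w1.npz");t=np.load("top.npz")
L=lambda u,v,z:ray(d,170+u/4,110+v/4,z)[:2]
R=lambda u,v,z:ray(d,405+(u-400)*.35,80+v*.35,z)[:2]
yaw=lambda a,b:np.degrees(np.arctan2(*(b-a)[::-1]))
g=[L(*p,98) for p in((108,133),(167,129),(177,338),(118,336))]
print("grip c",np.mean(g,0),"edges",yaw(g[3],g[0]),yaw(g[2],g[1]),[np.linalg.norm(g[i]-g[i-1]).round(1) for i in range(4)])
h=[L(*p,38) for p in((8,37),(385,18),(402,375),(60,392))]
print("holder",np.mean(h,0),yaw(h[3],h[0]),yaw(h[2],h[1]),[np.linalg.norm(h[i]-h[i-1]).round(1) for i in range(4)])
f=[L(*p,56) for p in((63,210),(318,215),(190,86),(190,342))]
print("flange",(f[0]+f[1])/2,(f[2]+f[3])/2,np.linalg.norm(f[0]-f[1]))
m=[R(*p,64) for p in((472,214),(757,214),(614,68),(614,359))]
print("mill",np.mean(m,0),np.linalg.norm(m[0]-m[1]),np.linalg.norm(m[2]-m[3]))
b=[R(*p,64) for p in((546,215),(680,215),(613,149),(613,285))]
print("bore",np.mean(b,0),np.linalg.norm(b[0]-b[1]),np.linalg.norm(b[2]-b[3]))
c=np.mean(m,0)
print("ptr",yaw(R(672,98,66),R(697,38,66)),yaw(c,R(697,38,66)),"rib",yaw(c,R(782,168,60)),"spout",yaw(R(515,365,35),c))
k=R(628,213,36);print("socket",k,k-c,np.linalg.norm(k-c),yaw(k,R(585,165,36)),yaw(k,R(568,260,36)), "corner dir",yaw(c,k))
print("top: mill",ray(t,250+642/5,195+203/5,64))
```

```text
grip c [450.16188693 147.94791679] edges 1.8275815881945507 2.357832518794713 [np.float64(43.3), np.float64(12.6), np.float64(44.6), np.float64(12.9)]
holder [449.69159284 147.25071394] 6.652103132536816 4.660190979949284 [np.float64(89.0), np.float64(92.8), np.float64(88.8), np.float64(89.7)]
flange [451.02139905 148.51085904] [449.95156284 148.64818627] 61.487856174760786
mill [476.22706979 -99.5325961 ] 93.67335043675602 94.67589106403283
bore [476.1371099  -99.13471546] 44.05390795519659 44.27765401053927
ptr -12.977922108263234 -14.753865018955624 rib -70.38426075474291 spout -14.140397637753805
socket [ 476.36296659 -115.81050097] [  0.13589679 -16.27790487] 16.27847212804774 49.929441457603495 134.30570531908444 corner dir -89.52167481419936
top: mill [ 477.60055636 -100.96231412   64.        ]
```

Sizes check out: the flange measures 61.5 (62), the holder 90, the bore 44 and the socket edges about 46°.
- **Burr:** (450.3, 148), yaw about 2°.
- **Mill:** (476.5, -99.8), yaw about -13°.
- **Pointer:** about 0.

I'm moving above the grip.

>>> play_rows:
  plan:
    - [[0,0,0.2,0,0,0,1],[0,0,0,0.32,-0.8,0.5,1],[0,0,0,0.32,-0.8,0.5,1],[0,0,0,0.32,-0.8,0.5,1],[0,0,0,0.32,-0.8,0.5,1],[0,0,0,0.32,-0.8,0.5,1],[0,0,0,0,0,0.9,1],[0,0,0,0,0,0.9,1],[0,0,0,0,0,0.8,1],[0,0,0,0,0,0,1]]

```text
time_s: 3.9
tcp_pos: [449.1, 147.5, 121.0]
tool_rot: [[0.999, 0.04, -0.004], [0.04, -0.999, -0.001], [-0.004, 0.001, -1.0]]
contact_force: [0.3, -0.1, -0.2]
finger_gap: 94.1
grasp_force: 0.0
```

>>> play_rows:
  plan:
    - [[0,0,0,0.05,0,0.6,1],[0,0,0,0,0,0.6,1],[0,0,0,0,0,0.6,1],[0,0,0,0,0,0.45,1],[0,0,0,0,0,0,1],[0,0,0,0,0,0,0],[0,0,0,0,0,0,0],[0,0,0,0,0,0,0],[0,0,0,0,0,0,0],[0,0,0,0,0,0,0]]
  force: 30

```text
time_s: 5.15
tcp_pos: [451.9, 148.1, 66.8]
tool_rot: [[0.999, 0.04, 0.0], [0.04, -0.999, -0.0], [0.0, 0.0, -1.0]]
contact_force: [0.2, 0.9, 0.3]
finger_gap: 47.1
grasp_force: 0.0
```

>>> play_rows:
  plan:
    - [[0,0,0,-0.04,0,0.1,0],[0,0,0,0,0,0,0],[0,0,0,0,0,0,0],[0,0,0,0,0,0,0],[0,0,0,0,0,0,0],[0,0,0,0,0,0,0],[0,0,0,0,0,0,0],[0,0,0,0,0,0,0],[0,0,0,0,0,0,0],[0,0,0,0,0,0,0]]

```text
time_s: 6.4
tcp_pos: [451.3, 148.3, 64.9]
tool_rot: [[0.999, 0.04, 0.001], [0.04, -0.999, 0.001], [0.001, -0.001, -1.0]]
contact_force: [-0.4, 1.2, 5.0]
finger_gap: 14.2
grasp_force: 50.9
```

>>> play_rows:
  plan:
    - [[0,0,0,0,0,-0.2,0],[0,0,0,0,0,-0.4,0],[0,0,0,0,0,-0.5,0],[0,0,0,0,0,-0.6,0],[0,0,0,0,0,-0.6,0],[0,0,0,0,0,-0.6,0],[0,0,0,0,0,-0.6,0],[0,0,0,0,0,-0.6,0],[0,0,0,0,0,-0.5,0],[0,0,0,0,0,0,0]]

```text
time_s: 7.65
tcp_pos: [451.6, 148.2, 180.7]
tool_rot: [[0.999, 0.04, 0.003], [0.04, -0.999, 0.0], [0.003, -0.0, -1.0]]
contact_force: [0.7, 0.9, -2.7]
finger_gap: 14.0
grasp_force: 48.0
```

Run:
```python
from cell import read_state, snapshot
from h import *
s=read_state();print(s["time_s"],s["tcp_pos"],s["tool_rot"],s["contact_force"],s["q"])
d=snapshot("wrist");np.savez("w2.npz",**d,tcp=s["tcp_pos"])
im=d["image"].copy();a=np.linspace(0,2*np.pi,200)
T,Rm=s["tcp_pos"],s["tool_rot"]
for zz,r in((9,31),(-33,7)):
    P=np.array([31*np.cos(a) if zz==9 else np.clip(40*np.cos(a),-23,23), 31*np.sin(a) if zz==9 else np.clip(40*np.sin(a),-7,7),0*a+zz]).T@Rm.T+T
    cv2.polylines(im,[np.int32(proj(d,P)*16)],True,(0,0,255),1,cv2.LINE_AA,4)
u,v=proj(d,[T])[0].astype(int);print(u,v)
c=im[max(0,v-110):v+40,u-100:u+100]
cv2.imwrite("pics/w2.png",cv2.resize(c,None,fx=4,fy=4,interpolation=2))
```

```text
7.65 [451.57872559 148.15365211 180.6579962 ] [[ 9.99210163e-01  3.96502339e-02  2.62865161e-03]
 [ 3.96493445e-02 -9.99213580e-01  3.89620167e-04]
 [ 2.64203291e-03 -2.85088118e-04 -9.99996469e-01]] [ 0.69741923  0.90677128 -2.6893695 ] [ 1.97738556e-01 -7.62406424e-02  1.58397815e+00 -1.34622825e-04
  1.63120118e+00  1.72886632e+00]
319 287
```

View pics/w2.png

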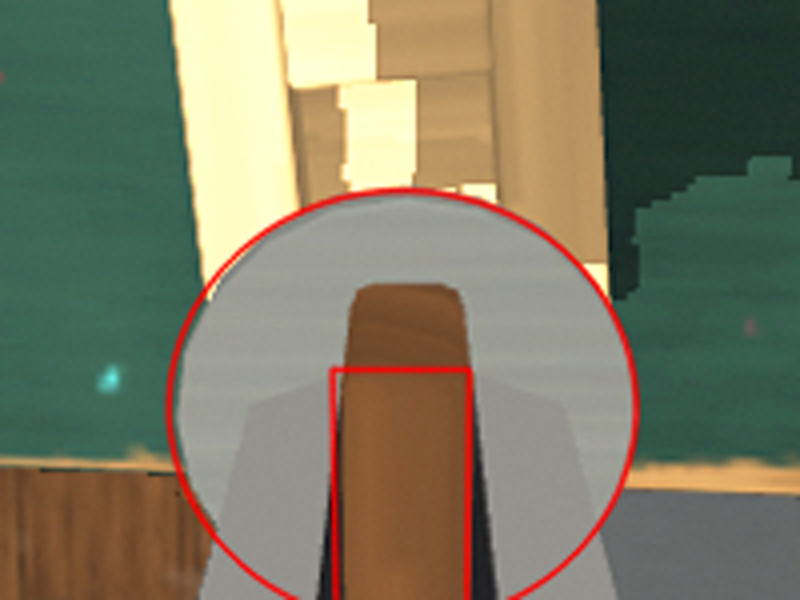

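The flange overlay matches within about 1 mm, so the grasp is centred. The burr sits about 0.7 mm towards tool -x. I'm carrying it to the mill at height.

>>> play_rows:
  plan:
    - [[0,0,0,0.06,0.6,0,0],[0,0,0,0.06,1,0,0],[0,0,0,0.06,1,0,0],[0,0,0,0.06,1,0,0],[0,0,0,0.06,1,0,0],[0,0,0,0.06,1,0,0],[0,0,0,0.06,1,0,0],[0,0,0,0.06,1,0,0],[0,0,0,0.06,1,0,0],[0,0,0,0.06,1,0,0]]

```text
time_s: 8.95
tcp_pos: [474.5, -92.9, 178.3]
tool_rot: [[0.999, 0.039, -0.002], [0.039, -0.999, -0.0], [-0.002, -0.0, -1.0]]
contact_force: [0.6, 0.6, -2.3]
finger_gap: 14.1
grasp_force: 48.0
```

>>> play_rows:
  plan:
    - [[0,0,0,0,0.33,0,0],[0,0,-0.7,0,0,0,0],[0,0,-0.8,0,0,0,0],[0,0,-0.8,0,0,0,0],[0,0,-0.8,0,0,0,0],[0,0,-0.8,0,0,0,0],[0,0,-0.5,0,0,0,0],[0,0,0,0,0,0.6,0],[0,0,0,0,0,0.6,0],[0,0,0,0,0,0,0]]

```text
time_s: 10.2
tcp_pos: [473.9, -98.9, 146.4]
tool_rot: [[0.692, 0.722, -0.005], [0.722, -0.692, 0.002], [-0.002, -0.005, -1.0]]
contact_force: [-0.3, 0.5, -3.4]
finger_gap: 13.6
grasp_force: 47.6
```

Run:
```python
from cell import read_state, snapshot
from h import *
s=read_state();print(s["time_s"],s["tcp_pos"],s["tool_rot"],s["contact_force"],s["moment"])
d=snapshot("top");np.savez("t3.npz",**d);e=snapshot("scene");np.savez("s3.npz",**e)
c=lambda d,u,v,w:cv2.resize(d["image"][v-w:v+w,u-w:u+w],(400,400),interpolation=2)
cv2.imwrite("pics/m3.png",np.hstack([c(d,378,236,40),c(e,337,225,50)]))
```

```text
10.2 [473.94493492 -98.87919815 146.35807351] [[ 0.69167523  0.72219009 -0.00518164]
 [ 0.72220479 -0.69167724  0.00168124]
 [-0.00236985 -0.00490508 -0.99998516]] [-0.27891983  0.4997156  -3.42460996] [-0.00385393  0.01830939  0.03957453]
```

View pics/m3.png

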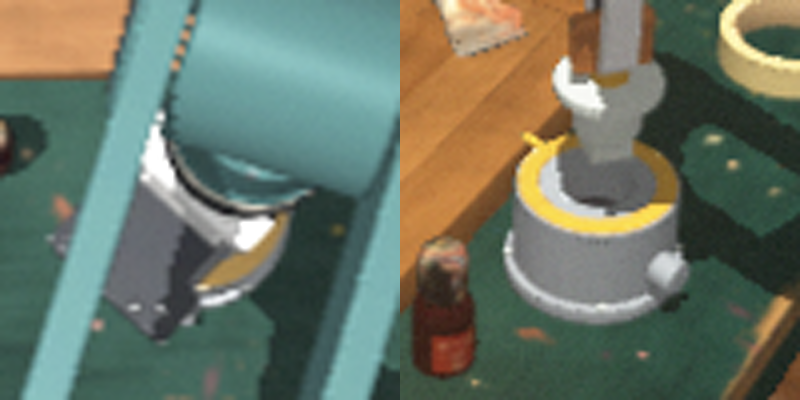

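The burr hangs over the bore with nothing touching. I'll correct x by about 3 mm and lower until the foot is inside the bore.

>>> play_rows:
  plan:
    - [[0,0,0,0.07,0.09,0,0],[0,0,0,0,0,0,0],[0,0,0,0,0,0.3,0],[0,0,0,0,0,0.3,0],[0,0,0,0,0,0.3,0],[0,0,0,0,0,0.2,0],[0,0,0,0,0,0.1,0],[0,0,0,0,0,0.1,0],[0,0,0,0,0,0,0],[0,0,0,0,0,0,0]]
  force: 20

```text
time_s: 11.55
tcp_pos: [478.6, -99.8, 117.0]
tool_rot: [[0.691, 0.723, 0.0], [0.723, -0.691, -0.0], [0.0, 0.001, -1.0]]
contact_force: [0.5, -0.0, -2.8]
finger_gap: 14.1
grasp_force: 33.0
```

>>> play_rows:
  plan:
    - [[0,0,0,-0.04,-0.04,0,0],[0,0,0,0,0,0.05,0],[0,0,0,0,0,0.05,0],[0,0,0,0,0,0.05,0],[0,0,0,0,0,0.05,0],[0,0,0,0,0,0.05,0],[0,0,0,0,0,0.05,0],[0,0,0,0,0,0.05,0],[0,0,0,0,0,0,0],[0,0,0,0,0,0,0]]

```text
time_s: 12.8
tcp_pos: [477.1, -99.8, 108.0]
tool_rot: [[0.691, 0.723, 0.0], [0.723, -0.691, -0.0], [-0.0, 0.0, -1.0]]
contact_force: [0.7, 0.4, -2.7]
finger_gap: 14.0
grasp_force: 33.0
```

>>> play_rows:
  plan:
    - [[0,0,0,0,0,0.04,0],[0,0,0,0,0,0.04,0],[0,0,0,0,0,0.04,0],[0,0,0,0,0,0.04,0],[0,0,0,0,0,0.04,0],[0,0,0,0,0,0.04,0],[0,0,0,0,0,0.04,0],[0,0,0,0,0,0.04,0],[0,0,0,0,0,0,0],[0,0,0,0,0,0,0]]

```text
time_s: 14.05
tcp_pos: [476.9, -99.1, 99.8]
tool_rot: [[0.691, 0.723, -0.0], [0.723, -0.691, 0.001], [0.001, -0.001, -1.0]]
contact_force: [-1.0, 3.7, -0.8]
finger_gap: 14.3
grasp_force: 32.7
```

>>> play_rows:
  plan:
    - [[0,0,0,0.02,-0.02,0,0],[0,0,0,0,0,0.03,0],[0,0,0,0,0,0.03,0],[0,0,0,0,0,0.03,0],[0,0,0,0,0,0.03,0],[0,0,0,0,0,0.03,0],[0,0,0,0,0,0.03,0],[0,0,0,0,0,0.03,0],[0,0,0,0,0,0,0],[0,0,0,0,0,0,0]]

```text
time_s: 15.3
tcp_pos: [477.1, -98.9, 94.8]
tool_rot: [[0.691, 0.723, 0.0], [0.723, -0.691, 0.0], [0.0, -0.0, -1.0]]
contact_force: [-1.3, 5.0, 0.5]
finger_gap: 13.6
grasp_force: 32.4
```

>>> play_rows:
  plan:
    - [[0,0,0,0.03,-0.03,0,0],[0,0,0,0,0,0,0],[0,0,0,0,0,0.03,0],[0,0,0,0,0,0.03,0],[0,0,0,0,0,0.03,0],[0,0,0,0,0,0.03,0],[0,0,0,0,0,0,0],[0,0,0,0,0,0,0],[0,0,0,0,0,0,0],[0,0,0,0,0,0,0]]

```text
time_s: 16.55
tcp_pos: [477.2, -98.1, 91.8]
tool_rot: [[0.691, 0.723, 0.0], [0.723, -0.691, -0.0], [0.0, 0.0, -1.0]]
contact_force: [-0.2, -0.0, -3.4]
finger_gap: 14.1
grasp_force: 32.2
```

The foot is below the driver's top face and moving freely, so it has found the socket. I'll lower it on.

>>> play_rows:
  plan:
    - [[0,0,0,0,0,0.04,0],[0,0,0,0,0,0.04,0],[0,0,0,0,0,0.04,0],[0,0,0,0,0,0.04,0],[0,0,0,0,0,0.04,0],[0,0,0,0,0,0.04,0],[0,0,0,0,0,0.04,0],[0,0,0,0,0,0.04,0],[0,0,0,0,0,0,0],[0,0,0,0,0,0,0]]

```text
time_s: 17.8
tcp_pos: [477.0, -98.0, 83.7]
tool_rot: [[0.691, 0.723, 0.0], [0.723, -0.691, -0.0], [-0.0, 0.0, -1.0]]
contact_force: [0.4, 0.1, -2.8]
finger_gap: 14.1
grasp_force: 32.2
```

>>> play_rows:
  plan:
    - [[0,0,0,0,0,0.03,0],[0,0,0,0,0,0.03,0],[0,0,0,0,0,0.03,0],[0,0,0,0,0,0.02,0],[0,0,0,0,0,0.02,0],[0,0,0,0,0,0,0],[0,0,0,0,0,0,0],[0,0,0,0,0,0,0],[0,0,0,0,0,0,0],[0,0,0,0,0,0,0]]

```text
time_s: 19.05
tcp_pos: [477.1, -98.1, 81.1]
tool_rot: [[0.691, 0.723, 0.0], [0.723, -0.691, -0.0], [-0.0, 0.0, -1.0]]
contact_force: [-3.9, 0.2, 6.2]
finger_gap: 14.2
grasp_force: 32.5
```

Seated: z is 81.1 (80.9 expected) with about 9 N of press. I'll ease off slightly and turn clockwise.

>>> play_rows:
  plan:
    - [[0,0,0,0,0,-0.02,0],[0,0,0.4,0,0,0,0],[0,0,0.4,0,0,0,0],[0,0,0.4,0,0,0,0],[0,0,0.4,0,0,0,0],[0,0,0.4,0,0,0,0],[0,0,0.4,0,0,0,0],[0,0,0.4,0,0,0,0],[0,0,0,0,0,0,0],[0,0,0,0,0,0,0]]

```text
time_s: 20.3
tcp_pos: [477.1, -97.8, 81.1]
tool_rot: [[0.949, 0.314, 0.0], [0.314, -0.949, 0.0], [0.0, -0.0, -1.0]]
contact_force: [-3.7, 1.2, 5.1]
finger_gap: 13.9
grasp_force: 32.5
```

>>> play_rows:
  plan:
    - [[0,0,0.4,-0.01,0,0,0],[0,0,0.4,0,0,0,0],[0,0,0.4,0,0,0,0],[0,0,0.4,0,0,0,0],[0,0,0.4,0,0,0,0],[0,0,0.4,0,0,0,0],[0,0,0.4,0,0,0,0],[0,0,0.2,0,0,0,0],[0,0,0,0,0,0,0],[0,0,0,0,0,0,0]]

```text
time_s: 21.55
tcp_pos: [477.1, -98.1, 81.1]
tool_rot: [[0.979, -0.203, 0.001], [-0.203, -0.979, -0.0], [0.001, 0.0, -1.0]]
contact_force: [-1.9, 1.1, 4.2]
finger_gap: 13.8
grasp_force: 32.5
```

Run:
```python
from cell import read_state, snapshot
from h import *
s=read_state();print(s["time_s"],s["tcp_pos"],s["tool_rot"],s["contact_force"],s["moment"])
d=snapshot("wrist");np.savez("w4.npz",**d);e=snapshot("scene")
u,v=proj(d,[476.5,-99,64])[0].astype(int);print(u,v)
y0,x0=max(0,v-125),u-100;print(x0,y0)
a=cv2.resize(d["image"][y0:y0+150,x0:x0+200],(500,375),interpolation=2)
b=cv2.resize(e["image"][175:275,297:377],(300,375),interpolation=2)
cv2.imwrite("pics/m4.png",np.hstack([a,b]))
```

```text
21.55 [477.0609362 -98.1490051  81.1316514] [[ 9.79242513e-01 -2.02690996e-01  6.79378154e-04]
 [-2.02690904e-01 -9.79242747e-01 -2.02369405e-04]
 [ 7.06294586e-04  6.04649524e-05 -9.99999749e-01]] [-1.93141427  1.11984475  4.20585142] [0.21637948 0.33823132 0.15883846]
320 275
220 150
```

View pics/m4.png

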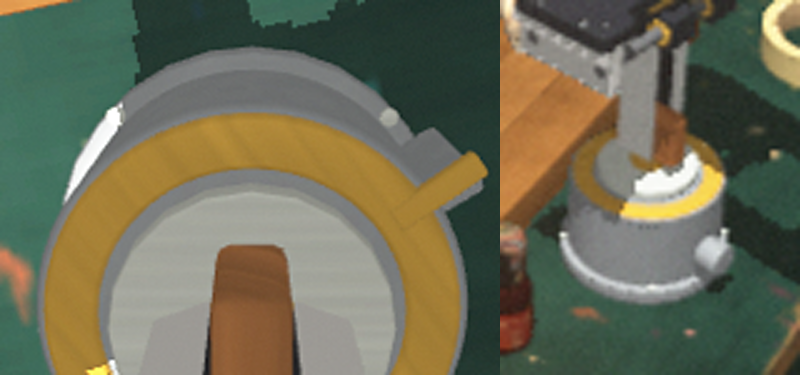

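The pointer, running from crop (405,212) to (475,165), is close to the rib at about (445,160). I'll get its exact angle.

Run:
```python
from h import *
d=np.load("w4.npz")
R=lambda u,v,z:ray(d,220+u/2.5,150+v/2.5,z)[:2]
yaw=lambda a,b:np.degrees(np.arctan2(*(b-a)[::-1]))
c=np.array([476.5,-98.7])
for z in(64,67):print("ptr",yaw(c,R(475,167,z)),yaw(R(405,214,z),R(475,167,z)),R(475,167,z)-c)
for p in((432,130),(405,145),(483,188),(445,160)):
    for z in (60,64):print("rib",p,yaw(c,R(*p,z)),np.linalg.norm(R(*p,z)-c))
```

```text
ptr -66.44088375034173 -65.91778036237201 [ 23.2078771  -53.22422127]
ptr -65.45043303636238 -65.91778036237211 [ 24.05373097 -52.66032106]
rib (432, 130) -55.26991231104378 56.13714997910354
rib (432, 130) -54.14491264540198 56.18862466258762
rib (405, 145) -53.18078153681975 49.93928257990079
rib (405, 145) -51.96970062661376 50.154505863995084
rib (483, 188) -72.74729721723023 57.611104405922475
rib (483, 188) -71.34454984388783 57.25441589179599
rib (445, 160) -62.49631756564406 53.97542334673987
rib (445, 160) -61.17791552448783 53.92555887294078
```

The pointer reads about 0.92, so it needs about 4° more. After that I'll release and rise.

>>> play_rows:
  plan:
    - [[0,0,0.2,0,0,0,0],[0,0,0.2,0,0,0,0],[0,0,0,0,0,0,0],[0,0,0,0,0,0,0],[0,0,0,0,0,0,0.2],[0,0,0,0,0,0,0.4],[0,0,0,0,0,0,0.5],[0,0,0,0,0,0,0.5],[0,0,0,0,0,0,0.5],[0,0,0,0,0,0,0.5]]

```text
time_s: 22.9
tcp_pos: [476.7, -98.0, 80.8]
tool_rot: [[0.963, -0.271, -0.0], [-0.271, -0.963, 0.0], [-0.0, -0.0, -1.0]]
contact_force: [0.6, -1.2, 0.8]
finger_gap: 47.0
grasp_force: 0.0
```

>>> play_rows:
  plan:
    - [[0,0,0,0,0,-0.1,0.5],[0,0,0,0,0,-0.3,0.5],[0,0,0,0,0,-0.5,0.5],[0,0,0,0,0,-0.8,0.5],[0,0,0,0,0,-0.8,0.5],[0,0,0,0,0,-0.8,0.5],[0,0,0,0,0,-0.8,0.5],[0,0,0,0,0,-0.5,0.5],[0,0,0,0,0,0,0.5],[0,0,0,0,0,0,0.5]]

```text
time_s: 24.15
tcp_pos: [476.4, -98.0, 195.3]
tool_rot: [[0.963, -0.271, -0.001], [-0.271, -0.963, 0.0], [-0.001, 0.0, -1.0]]
contact_force: [-0.0, 0.1, -0.2]
finger_gap: 47.3
grasp_force: 0.0
```

Run:
```python
from cell import read_state, snapshot
from h import *
s=read_state();print(s["time_s"],s["tcp_pos"],s["contact_force"],s["finger_gap"])
d=snapshot("wrist");np.savez("w5.npz",**d)
u,v=proj(d,[476.5,-99,64])[0].astype(int)
y0,x0=max(0,v-90),u-110;print(x0,y0)
cv2.imwrite("pics/m5.png",cv2.resize(d["image"][y0:y0+165,x0:x0+220],(800,600),interpolation=2))
```

```text
24.15 [476.41630394 -97.97142468 195.27692277] [-0.03383063  0.06230389 -0.18051198] 47.267494426754375
210 133
```

View pics/m5.png

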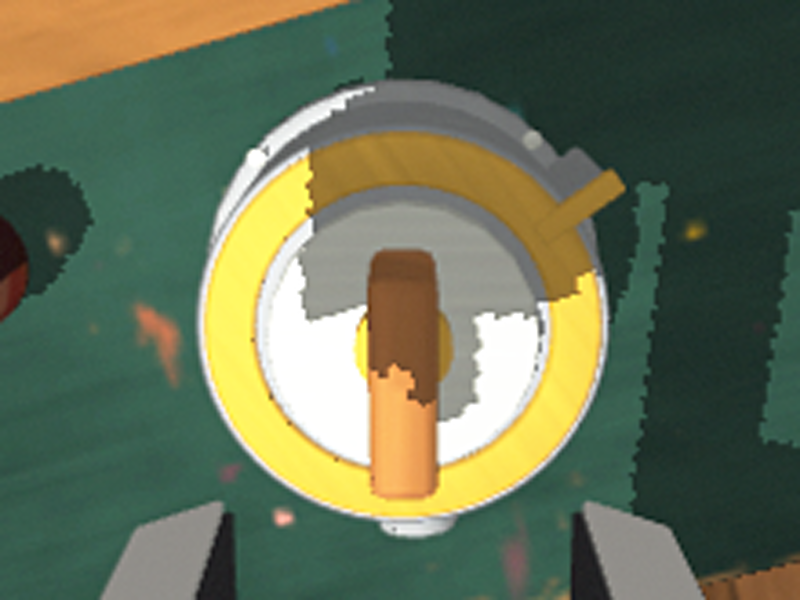

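Run:
```python
from h import *
d=np.load("w5.npz")
k=220/800
R=lambda u,v,z:ray(d,210+u*k,133+v*k,z)[:2]
yaw=lambda a,b:np.degrees(np.arctan2(*(b-a)[::-1]))
m=[R(*p,64) for p in((200,325),(607,325),(403,131),(403,518))];c=np.mean(m,0);print(c,np.linalg.norm(m[0]-m[1]),np.linalg.norm(m[2]-m[3]))
print("ptr",yaw(c,R(617,181,66)),yaw(R(543,232,66),R(617,181,66)),"spout",yaw(R(418,528,35),c))
```

```text
[476.19378485 -99.12055101] 93.9060574952076 92.2449978841092
ptr -69.86407014316727 -70.3289237754931 spout -12.110234664366304
```

```bash
python3 -c "
from cell import job
print(job.close_job())"
```

```text
the job is handed in; nothing more can be done
None
```

The burr is seated in the mill with its flange on the rim, the pointer measures about 1.0 rad (over the rib), the gripper is clear, and the job was handed in after about 24 s; no verdict came back.

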